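# Set the carton count and refit its cover

## Robot

A 6-joint arm with a two-finger parallel gripper is mounted at the origin on the work surface. World frame = base frame: x ahead of the robot, y to its left, z up, the work surface at z = 0. Lengths are in mm, angles in rad, forces in N, time in s.
With the tool pointing down it reaches from about 275 to 850 mm from the base axis. Payload 19 kg.
Tool frame: the origin (TCP) lies on the mounting face of the last link; the fingertips stand 173 mm ahead of it and the grasp point (between the pads) lies 155 mm ahead of it (arm.pinch_z is the distance from the TCP to the grasp point, in mm); z points along the fingers, y is the line along which they close (so a half turn about z gives the same grasp; the last joint's range is limited). The gripper opens to 85 mm and grips with 20 to 120 N. Pads are 22 mm wide; open, the fingers measure 114 mm over their backs; the gripper's body (76 mm by 85 mm) begins 54 mm behind the grasp point. The pads swing forward as they close: fully open they stand 13 mm farther back than shut.
Start: joints at [-1.344, 0.15, 1.437, -0, 1.554, -0.134], TCP at [202.965, -537.975, 404.667] pointing down, gripper open.
Joint ranges: [-2.8, 2.8], [-0.68, 2.1], [0.12, 2.68], [-1.39, 4.53], [0.16, 2.79], [-2.81, 2.81]. Speed limits (rad/s): [1.89, 1.89, 2.22, 3.01, 3.01, 3.01].

## Interface

Orientations are given as [roll, pitch, yaw] about the fixed x, y, z axes, in that order (R = Rz(yaw) Ry(pitch) Rx(roll)).
In Python, from cell import arm, get_image, order, spotter gives the robot as it stands.
- The arm moves only by the tool carry_out, never from a script. Its argument "plan" is a list of rows, each a list of 7 numbers: the opening in per cent of the stroke, from 0 (shut) to 100 (fully open), then the shift along the tool's x, y, z in mm, then the turn, a rotation vector about the tool's x, y, z in degrees. A call has 1 to 8 rows; each row shifts and turns the commanded pose from where the row before left it, along the tool's axes as they then stand; what a row does not reach is not made up. A row lasts 1/12 s, in which the tool goes at most 41.7 mm and 7.16 degrees, less where a joint would pass 70% of its speed; a pose out of reach is approached as far as the arm can. A call with a gripper value outside its range is refused whole. The fingers move at their own pace and stop on an object; "grip_force" is the grip in N (left out, the last holds). Time passes only in rows, so rows that do not move let the fingers close. It gives the time, the measured TCP pose, the force, the opening and the grip force at its end, in the units of the state.
- arm.read_state(): the state, without advancing time (a new reading comes with each control period).
- get_image(name): name is "scene" or "top" or "wrist"; returns a dict with "img" (480x640x3 uint8, red, green, blue), "range_z" (480x640 float32, mm along the optical axis (not along the pixel's ray), 0 where there is no reading), "fx", "fy", "cx", "cy" (pixels), "camera_from_world" (4x4, takes a point from world to camera coordinates). Camera axes: x right, y up, looking along -z (the intrinsics and any distortion apply to the point x, -y, -z); pixel columns grow to the right and rows downward; lengths in mm; the calibration is good to about 2 mm. The wrist camera is an equidistant fisheye: a pixel r from the principal point sees the ray r / f radians off the axis. A picture is of the moment at which its call begins.
- order.finish_job(): hands the job in; it is judged then, once.
Trained networks look in the newest picture that a camera, given by its name, has taken for a name from the list of things; names that differ only in an ending like _2 or _b are one class to them, and where a whole thing is asked for, a point or a joint stands for the part that bears it (a point fixed in the world has none). Each returns a list of dicts, best first, with "p" (0 to 1); they miss things now and then, are a little off and sometimes report something else, mostly with a low value. They report only what shows in the picture. A call takes as long as a camera call. They do not tell look-alikes from the thing itself.
- spotter.recognise(camera, label): "uv" ([column, row] in pixels, amid what is visible of it).
- spotter.masks_of(camera, label): "mask" (480x640 bool, what is visible of it) and "uv" ([column, row] in pixels, amid what is visible of it).
The state is a dict: "time": time; "qpos": joint angles; "joint_velocities": joint speeds; "joint_torque": joint torques, N m; "position": TCP position; "ee_rot": TCP orientation; "wrist_force": force on the tool from outside, world axes, zero at the start; "torque": the same for the moment, N m; "opening": finger opening in mm; "grasp_force": force on a finger pad.
Only numpy, scipy, OpenCV 4.12 (cv2) and the standard library are available. Lean on these libraries where they do the work, as an engineer would, in place of code of your own. Each camera call takes 0.05 s, during which the arm holds its last target. There are 200 camera calls.

## Task

The next cartons take six bottles: roll the thumbwheel on the small grey control desk until it shows 6. Then pick up the clear cover, tuck its tab under the steel lip at the top of the sloping panel with the near edge still raised, and swing it down until it lies fully flat in its pocket over the wheel. Let go of it, and leave the bottles and the label reel where they stand.

Things in the scene. Friction and masses are not known exactly. Their poses are not given: they have to be found in the camera images.
- panel: Metal panel, 180 x 170 mm, sloping 25 deg on a grey desk fixed to the table (desk 203 mm deep; flat rear top 132 mm high with stop button and lamp 25 mm more). Origin on the panel's outer surface over the wheel's axle, 86 mm above the table. x up the slope, away from the robot; y level, to the left; z out of the panel, leaning 25 deg from vertical towards the robot. Surface x -85 to 97, y +-85.
- pocket (a point): Middle of the floor of the cover's pocket, at (2, 0, -4) mm in the panel's frame, same axes. Pocket 105 mm (x) by 82 mm (y), 4 mm deep; at its upper end (+x) a slot for the cover's tab, same floor, 52 mm wide (y), runs on 14.5 mm to x = 67 mm from here. The seated cover lies with the centre of its underside here (play +-2.5 mm in x, +-3 mm in y), its axes along these.
- lip_edge (a point): Middle of the lower front edge of the steel lip over the tab slot, at (57.5, 0, 6) mm in the panel's frame, same axes. The lip is a plate 72 mm wide (y), 4.5 mm thick, running 22 mm up the slope from here; its underside is 6 mm above the panel surface, 10 mm above the slot's floor. Under it the slot goes in 11.5 mm to its back wall; walls at y +-26 mm; open towards the pocket.
- preset_wheel (a joint): Thumbwheel, black, white digits 0 to 9, turning about point wheel_axle. In rad: 0 when digit 0 is outermost (straight out of the panel), 0.628 (36 deg) more per digit, 6 at 3.770, 9 at 5.655; stops just past 0 and 9. Grows when the outer rim is pushed up the slope (+x of the panel). A spring click holds it at each digit and pulls it in from within half a step; about 2.5 N at the rim moves it on.
- wheel_axle (a point): Centre of the thumbwheel, on its axle, at (0, 0, -14) mm in the panel's frame, same axes; the axle lies along y. Wheel 16 mm wide; drum radius 25 mm; ten ridges across the rim, 2.5 mm thick, one between each two digits, reach radius 28 mm, so the wheel stands 14 mm out of the panel. At rest in a click the digit is outermost and ridges stand 18 deg either side of it.
- cover_grip (a point): Centre of the dark grip rib on top of the loose cover; axes are the cover's: z up, x towards its tab. Rib 10 mm thick (x), 44 mm long (y), 20 mm tall (26 to 46 mm above the underside; this point is 36 mm above the centre of the underside). The cover, about 0.16 kg, starts flat on the table, dome up, to the robot's right of the desk, tab pointing roughly away from the robot.
- cover_tab (a point): Middle of the end of the cover's tab, 64 mm along the cover's x from its centre, 2 mm above its underside; axes are the cover's. Grey flange 100 mm (x) by 76 mm (y), 4 mm thick; the tab, 44 mm wide (y), 4 mm thick, runs on 14 mm beyond the flange. On the flange a hollow clear dome, open below, 82 x 44 mm outside, top 26 mm up; inside 76 x 38 mm, 23 mm high.
- bottle_a: Full square dark glass oil bottle with light green cap, 62 x 62 mm, 216 mm tall, standing to the left of the desk, the farther of two; origin under its centre. Bystander.
- bottle_b: The same kind of bottle, left of the desk, the one nearer the robot; origin under its centre. Bystander.
- label_reel: Reel of labels lying flat, 100 mm across, 60 mm tall, to the right and beyond the cover; origin under its centre. Bystander.
Not all that is in view belongs to the job. What is shaped like the part that bears cover_grip but green or red is not meant.

How it is judged:
By the outcome, as a careful person would: the job done as asked, in the order asked, and still so for the second after the job is handed in, with the robot touching nothing.
It also fails if it takes over 72 s, if anything falls off the work surface, if the arm or the gripper's body presses on something with over 40 N, if the wrist force passes 120 N, or if a joint passes its speed limit or range.

## Working session

There is one attempt and no reset: what is moved stays moved. The work goes in short steps, Python scripts to look and compute and a tool call to move; the robot and the scene stay as the last step left them, time stands still between calls to the robot, and variables do not carry over. Pictures are saved under pics/ and viewed, at most 11 in all, crops included, and the job is handed in when it is done.

Besides the shell and the picture viewer there is one more tool, called after ">>>" as name(argument=value, ...), one argument or row to a line, values as JSON. carry_out: Moves the arm, as the interface text tells. Its arguments: {"type":"object","properties":{"plan":{"type":"array"},"grip_force":{"type":"number"}},"required":["plan"]}

```bash
ls; mkdir -p pics; cat > h.py <<'E'
import numpy as np, cv2
from cell import arm,get_image,order,spotter
from scipy.spatial.transform import Rotation as Ro
def cloud(d,wrist=False):
    z=d["range_z"].astype(float); v,u=np.mgrid[0:480,0:640]
    a=(u-d["cx"])/d["fx"]; b=(v-d["cy"])/d["fy"]
    if wrist:
        r=np.hypot(a,b)+1e-9; t=np.tan(np.minimum(r,1.5))/r; a=a*t;b=b*t
    P=np.stack([a*z,-b*z,-z],-1)
    M=np.linalg.inv(d["camera_from_world"])
    W=P@M[:3,:3].T+M[:3,3]; W[z<=0]=np.nan
    return W
def save(d,n): cv2.imwrite("pics/"+n,cv2.cvtColor(d["img"],cv2.COLOR_RGB2BGR))
E
python3 - <<'E'
from h import *
s=arm.read_state(); print(s)
for c in ["scene","top","wrist"]:
    d=get_image(c); save(d,c+"0.png"); W=cloud(d,c=="wrist"); np.savez("/tmp/"+c,W=W,img=d["img"])
    print(c,d["fx"],d["cx"],d["cy"],np.linalg.inv(d["camera_from_world"]).round(2).tolist())
    for l in ["cover_grip","preset_wheel","panel","cover_tab","bottle_a","label_reel"]:
        for r in spotter.masks_of(c,l)[:4]:
            m=r["mask"]; print(l,round(r["p"],2),np.round(r["uv"]),m.sum(),np.nanmedian(W[m],0).round(1) if m.any() else "", d["img"][m].mean(0).round() if m.any() else "")
E
```

```text
pics
{'time': 0.0, 'qpos': array([-1.34403250e+00,  1.50983365e-01,  1.43799290e+00,  9.96271992e-06,
        1.55377839e+00, -1.34001724e-01]), 'joint_velocities': array([ 0.00013023, -0.00071605, -0.00152061, -0.00018025,  0.00079142,
        0.00044239]), 'joint_torque': array([ 6.15406861e-05, -7.13056040e+01, -5.70865595e+01, -2.21613946e-04,
        9.01775609e-03,  8.78471184e-06]), 'position': array([ 202.94561101, -537.96651681,  404.09581845]), 'ee_rot': array([-3.14044241e+00, -1.65115589e-04,  3.60765283e-01]), 'wrist_force': array([ 0.79461744,  0.13130357, -1.05565868]), 'torque': array([-0.05179597, -0.01578304,  0.00934141]), 'grasp_force': 0.0, 'opening': 85.03750443837603}
scene 493.4692725230117 315.1956992759881 241.65265077181613 [[-0.85, -0.32, 0.42, 1074.51], [0.53, -0.52, 0.67, 845.06], [0.01, 0.79, 0.61, 917.98], [0.0, 0.0, 0.0, 1.0]]
cover_grip 0.97 [290. 234.] 650 [ 494.4 -209.7   17.3] [130. 131. 131.]
cover_grip 0.97 [322. 188.] 468 [ 272.8 -381.    16.2] [42. 93. 51.]
cover_grip 0.93 [330. 258.] 736 [459.8 -48.6  15.4] [ 46. 109.  59.]
cover_grip 0.55 [2
[... 1359 characters left out ...]
 1418 [ 520.5 -373.4    8.2] [129.  36.  36.]
cover_tab 0.68 [473. 358.] 1437 [ 267.6 -389.3   12.6] [34. 77. 44.]
cover_tab 0.6 [334. 281.] 1410 [454.  -61.3   6.7] [ 44. 101.  60.]
bottle_a 0.77 [158. 251.] 1324 [534.  329.1 145.3] [44. 50. 34.]
bottle_a 0.65 [170. 189.] 1307 [660.2 303.5 146.1] [41. 47. 29.]
label_reel 0.68 [391. 157.] 1627 [ 737.4 -209.    58.9] [142. 144. 137.]
wrist 371.64829954431775 321.80293596301084 237.1455777614649 [[0.35, 0.9, 0.24, 265.03], [-0.94, 0.34, 0.09, -514.14], [0.0, -0.26, 0.97, 373.42], [0.0, 0.0, 0.0, 1.0]]
cover_grip 0.76 [211. 103.] 7293 [ 266.7 -401.9   23.8] [ 69. 130.  74.]
cover_tab 0.82 [212.  99.] 7385 [ 266.6 -401.7   23.6] [ 69. 129.  74.]
```

```bash
python3 - <<'E'
from h import *
t=cv2.imread("pics/top0.png"); s=cv2.imread("pics/scene0.png")
a=cv2.resize(t[120:320,130:490],(800,444)); 
cv2.imwrite("pics/tc.png",a)
b=cv2.resize(s[160:400,220:460],(600,600),interpolation=cv2.INTER_CUBIC); cv2.imwrite("pics/sc.png",b)
E
```

```text
(no output)
```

View pics/tc.png

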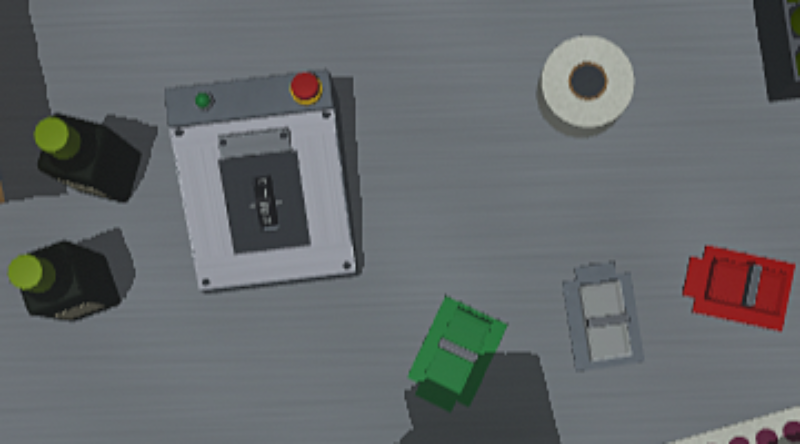

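View pics/sc.png

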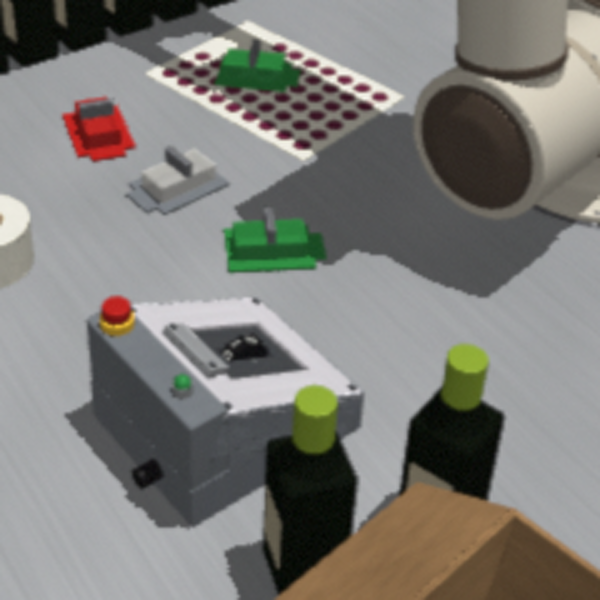

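```bash
cat >> h.py <<'E'
from scipy.linalg import logm
def T(p,R):
    M=np.eye(4);M[:3,:3]=R;M[:3,3]=p;return M
def cur(): 
    s=arm.read_state(); return T(s["position"],Ro.from_euler("xyz",s["ee_rot"]).as_matrix())
def rows(A,B,n=None,show=True):
    D=np.linalg.inv(A)@B; w=Ro.from_matrix(D[:3,:3]).as_rotvec()
    m=max(np.linalg.norm(D[:3,3])/38,np.degrees(np.linalg.norm(w))/6.5); n=n or int(np.ceil(m))
    L=np.real(logm(D))/n; ww=w/n
    # row: shift then turn about the tool's own axes -> one n-th step as matrix
    from scipy.linalg import expm
    E=expm(L); print(n,"rows of",E[:3,3].round(1),np.degrees(Ro.from_matrix(E[:3,:3]).as_rotvec()).round(2))
def down(yaw): return Ro.from_euler("xyz",[np.pi,0,yaw]).as_matrix()
E
python3 - <<'E'
from h import *
A=cur();B=T([490,-225,330],down(.15));C=T([595,130,380],down(.15))
rows(A,B);rows(B,C)
E
```

```text
12 rows of [ 30.  -19.    6.2] [-0.   -0.    1.01]
10 rows of [ 15.7 -33.5  -5. ] [-0.  0. -0.]
```

>>> carry_out(
  plan=[
    [100,30,-19,6,0,0,1],
    [100,30,-19,6,0,0,1],
    [100,30,-19,6,0,0,1],
    [100,30,-19,6,0,0,1],
    [100,30,-19,6,0,0,1],
    [100,30,-19,6,0,0,1],
    [100,30,-19,6,0,0,1],
    [100,30,-19,6,0,0,1],
  ],
)

```text
time: 1.72
position: [388.0, -320.5, 356.6]
ee_rot: [3.141, -0.0, 0.22]
wrist_force: [0.3, -0.7, 0.8]
opening: 85.6
grasp_force: 0.0
```

>>> carry_out(
  plan=[
    [100,30,-19,6,0,0,1],
    [100,30,-19,6,0,0,1],
    [100,30,-19,6,0,0,1],
    [100,30,-19,6,0,0,1],
    [100,0,0,0,0,0,0],
    [100,0,0,0,0,0,0],
  ],
)

```text
time: 2.22
position: [491.1, -223.0, 332.2]
ee_rot: [-3.141, 0.001, 0.154]
wrist_force: [-0.3, 0.0, -0.5]
opening: 85.3
grasp_force: 0.0
```

```bash
python3 - <<'E'
from h import *
d=get_image("wrist"); save(d,"w1.png"); W=cloud(d,True); np.savez("/tmp/w1",W=W,img=d["img"],M=d["camera_from_world"])
s=arm.read_state(); print(s["position"],s["ee_rot"])
for l in ["cover_grip","cover_tab"]:
    for r in spotter.masks_of("wrist",l)[:4]:
        m=r["mask"]; print(l,round(r["p"],2),np.round(r["uv"]),m.sum(),np.nanmedian(W[m],0).round(1),d["img"][m].mean(0).round())
A=cur(); rows(A,T([595,130,380],down(.15)))
E
```

```text
[ 490.39018588 -223.9467553   332.53664243] [-3.14141827e+00  5.30386339e-04  1.53001396e-01]
cover_grip 0.96 [325. 219.] 11601 [ 496.4 -224.8   24.3] [149. 153. 152.]
cover_grip 0.76 [143. 228.] 8706 [466.1 -74.5  22.1] [ 62. 146.  78.]
cover_grip 0.65 [494. 215.] 9040 [ 524.  -366.4   14.2] [174.  44.  42.]
cover_tab 0.91 [326. 217.] 11686 [ 496.5 -224.8   24.3] [149. 153. 151.]
cover_tab 0.73 [497. 214.] 9086 [ 524.1 -366.3   13.4] [174.  43.  42.]
cover_tab 0.6 [142. 230.] 8660 [465.8 -74.4  22.4] [ 62. 146.  78.]
10 rows of [ 15.7 -33.5  -4.7] [ 0. -0.  0.]
```

View pics/w1.png

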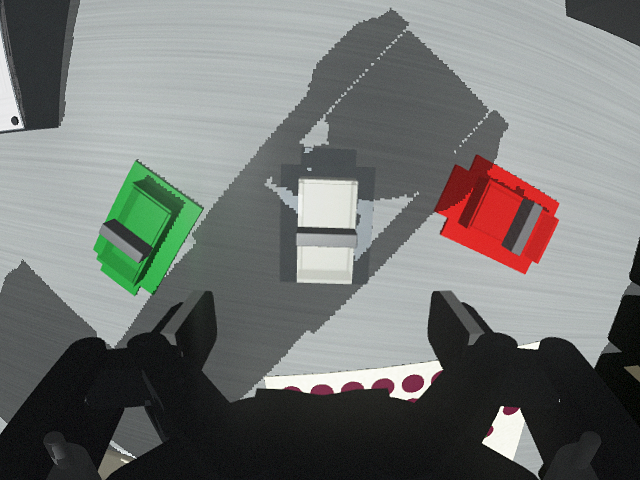

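>>> carry_out(
  plan=[
    [100,16,-33,-5,0,0,0],
    [100,16,-33,-5,0,0,0],
    [100,16,-33,-5,0,0,0],
    [100,16,-33,-5,0,0,0],
    [100,16,-33,-5,0,0,0],
    [100,16,-33,-5,0,0,0],
    [100,16,-33,-5,0,0,0],
    [100,16,-33,-5,0,0,0],
  ],
)

```text
time: 3.03
position: [576.9, 56.5, 373.5]
ee_rot: [3.141, -0.001, 0.15]
wrist_force: [0.9, -0.4, -0.2]
opening: 85.4
grasp_force: 0.0
```

>>> carry_out(
  plan=[
    [0,16,-33,-5,0,0,0],
    [0,16,-33,-5,0,0,0],
    [0,0,0,0,0,0,0],
    [0,0,0,0,0,0,0],
  ],
)

```text
time: 3.37
position: [598.8, 126.4, 382.9]
ee_rot: [3.142, -0.0, 0.152]
wrist_force: [-0.3, -0.1, 0.1]
opening: 38.9
grasp_force: 0.0
```

```bash
python3 - <<'E'
from h import *
d=get_image("wrist"); save(d,"w2.png"); W=cloud(d,True); np.savez("/tmp/w2",W=W,img=d["img"],M=d["camera_from_world"])
s=arm.read_state(); print(s["position"],s["ee_rot"])
for l in ["panel","preset_wheel"]:
    for r in spotter.masks_of("wrist",l)[:4]:
        m=r["mask"]; print(l,round(r["p"],2),np.round(r["uv"]),m.sum(),np.nanmedian(W[m],0).round(1),d["img"][m].mean(0).round())
# cover
z=np.load("/tmp/w1.npz"); W=z["W"]; im=z["img"]
x=W.reshape(-1,3); c=im.reshape(-1,3).astype(int)
near=(np.hypot(x[:,0]-492,x[:,1]+224)<85)
for lo,hi in [(2,7),(20,29),(40,50)]:
    m=near&(x[:,2]>lo)&(x[:,2]<hi); p=x[m]; 
    r=cv2.minAreaRect(p[:,:2].astype(np.float32)); print(lo,hi,m.sum(),np.median(p,0).round(1),r, cv2.boxPoints(r).round(1).tolist())
print("table",np.nanmedian(x[(np.hypot(x[:,0]-492,x[:,1]+224)<150)&(abs(x[:,2])<6)],0))
E
```

```text
[598.64373808 125.39084205 382.73842111] [3.14138065e+00 5.70027939e-05 1.51246787e-01]
panel 0.66 [318. 178.] 46617 [639.3 135.4  95.8] [153. 155. 156.]
preset_wheel 0.58 [315. 200.] 1400 [622.5 134.   96. ] [50. 52. 51.]
2 7 5521 [ 509.4 -219.9    3.6] ((500.0436706542969, -231.3121795654297), (128.48448181152344, 88.84046173095703), 5.958820343017578) [[431.5, -193.8000030517578], [440.79998779296875, -282.20001220703125], [568.5999755859375, -268.79998779296875], [559.2999877929688, -180.5]]
20 29 4888 [ 495.8 -226.    25.6] ((486.595703125, -226.6496124267578), (82.93568420410156, 44.08894729614258), 7.14601469039917) [[442.70001220703125, -209.89999389648438], [448.20001220703125, -253.6999969482422], [530.5, -243.39999389648438], [525.0, -199.60000610351562]]
40 50 919 [ 487.6 -227.1   45.4] ((486.6084899902344, -226.80955505371094), (10.871395111083984, 44.03402328491211), 6.8012285232543945) [[478.6000061035156, -205.60000610351562], [483.79998779296875, -249.3000030517578], [494.6000061035156, -248.0], [489.3999938964844, -204.3000030517578]]
table [ 5.12437103e+02 -2.17877117e+02 -2.84546875e-01]
```

View pics/w2.png

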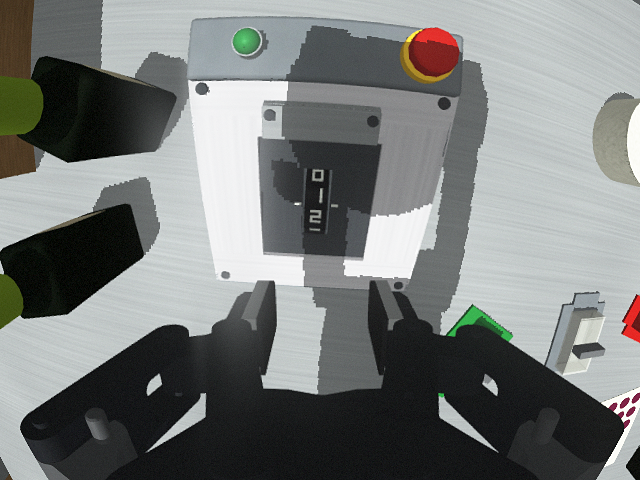

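```bash
python3 - <<'E'
from h import *
def fit(name,c0,yaw):
    z=np.load(f"/tmp/{name}.npz"); X=z["W"].reshape(-1,3)
    X=X[np.isfinite(X[:,0])&(np.hypot(X[:,0]-c0[0],X[:,1]-c0[1])<140)]
    o=np.array([c0[0],c0[1],86.]); n=np.r_[-np.sin(.436)*np.cos(yaw),-np.sin(.436)*np.sin(yaw),np.cos(.436)]
    m=abs((X-o)@n)<15
    for k in range(8):
        P=X[m]; o=P.mean(0); n=np.linalg.svd(P-o,full_matrices=False)[2][2]; n*=np.sign(n[2]); m=abs((X-o)@n)<(1.5 if k>3 else 4)
    yw=np.arctan2(-n[1],-n[0]); print(name,"tilt",np.degrees(np.arccos(n[2])),"yaw",np.degrees(yw),m.sum(), "n",n)
    def frame(yw):
        x=np.r_[np.cos(yw),np.sin(yw),0]; x-=n*(x@n); x/=np.linalg.norm(x); return np.c_[x,np.cross(n,x),n]
    R=frame(yaw); O=np.r_[c0,0]; O[2]=o[2]-((O-o)[:2]@n[:2])/n[2]
    L=(X-O)@R
    for nm,sel in [("plate",abs(L[:,2])<1.3),("pocket",(L[:,2]<-2.5)&(L[:,2]>-5.5)&(abs(L[:,0])<75)&(abs(L[:,1])<60)),("lip",(L[:,2]>8)&(L[:,2]<13)&(L[:,0]>35)&(L[:,0]<85)&(abs(L[:,1])<60)),("wheel",(L[:,2]>2)&(abs(L[:,0])<32)&(abs(L[:,1])<25))]:
        q=L[sel]
        if len(q)<20: print(nm,len(q)); continue
        r=cv2.minAreaRect(q[:,:2].astype(np.float32)); pc=np.percentile(q,[1,99],axis=0)
        print(nm,len(q),np.round(r[0],1),np.round(r[1],1),round(r[2],2),"p1",pc[0].round(1),"p99",pc[1].round(1))
        cw=O+R@np.r_[r[0],np.median(q[:,2])]; print("   ctr world",cw.round(1))
    print(O)
fit("w2",[620,133],np.radians(8)); fit("top",[620,133],np.radians(8)); fit("scene",[620,133],np.radians(8))
E
```

```text
w2 tilt 24.975775938113838 yaw 4.931970595552936 31180 n [-0.42067171 -0.03630076  0.90648638]
plate 26014 [17.5  0.1] [171.4 219.5] 86.96 p1 [-88.2 -85.   -1.1] p99 [109.5  85.1   1.3]
   ctr world [635.4 135.5  94.9]
pocket 9997 [-4.4  1.3] [ 82.8 104.1] 86.88 p1 [-55.  -40.3  -4.7] p99 [45.8 42.1 -2.5]
   ctr world [617.3 133.8  82.1]
lip 3990 [64.  -2.5] [72.5 23.6] 86.6 p1 [ 52.2 -37.6   8.7] p99 [76.2 32.5 12.8]
   ctr world [673.1 138.9 124.2]
wheel 1249 [2.7 1.7] [59.7 20. ] 3.19 p1 [-26.4  -7.2   2.3] p99 [ 31.3  12.8 137.9]
   ctr world [617.9 134.6  97.3]
[620 133  87]
top tilt 25.160039484678936 yaw 5.101977160828658 2051 n [-0.42346369 -0.03780786  0.90512379]
plate 1791 [15.8  0.8] [170.2 216. ] 87.02 p1 [-90.3 -84.1  -1.3] p99 [111.8  85.7   1.3]
   ctr world [634.  135.9  93.7]
pocket 687 [ 0.1 -0. ] [119.1 149.7] 89.8 p1 [-72.6 -57.3  -5.5] p99 [69.8 58.1 -2.5]
   ctr world [621.7 133.1  83.7]
lip 201 [64.2 -2. ] [71.8 22.7] 86.88 p1 [ 52.6 -37.3   8.1] p99 [76.1 32.2 12.9]
   ctr world [673.2 139.3 124.1]
wheel 135 [2.5 0. ] [32.1 61.2] 77.77 p1 [-27.  -14.3   2.2] p99 [27.9 10.6 16.9]
   ctr world [618.6 133.   95.9]
[620 133  87]
scene tilt 24.90000885763312 yaw 4.895360353175274 1412 n [-0.4195001  -0.03592963  0.90704395]
plate 1151 [15.7  0.9] [174.9 220.2] 86.77 p1 [-92.8 -82.6  -1.3] p99 [116.8  87.3   1.3]
   ctr world [633.8 136.1  95.9]
pocket 311 [-10.4  -1.7] [ 79.9 101.4] 85.57 p1 [-58.1 -40.4  -5.2] p99 [38.6 38.8 -2.5]
   ctr world [612.4 130.   81.5]
lip 168 [62.9 -1.2] [74.1 24.5] 84.66 p1 [ 50.1 -36.8   8.1] p99 [76.2 35.2 12.9]
   ctr world [671.9 140.1 125.6]
wheel 90 [-5.6  2.9] [18.3 46. ] 86.75 p1 [-28.4  -6.3   2.4] p99 [15.9 12.5 14.4]
   ctr world [611.1 134.8  94.1]
[620 133  89]
```

```bash
cat >> h.py <<'E'
O=np.array([615.3,134.0,86.0]); yw=np.radians(4.93); tl=np.radians(25)
n_=np.r_[-np.sin(tl)*np.cos(yw),-np.sin(tl)*np.sin(yw),np.cos(tl)]
x_=np.r_[np.cos(tl)*np.cos(yw),np.cos(tl)*np.sin(yw),np.sin(tl)]; y_=np.cross(n_,x_)
PR=np.c_[x_,y_,n_]
def wheelpose(a,r,off=0):
    a=np.radians(a); d=np.cos(a)*n_+np.sin(a)*x_; xx=np.cos(a)*x_-np.sin(a)*n_
    return T(O-14*n_+d*(r+173)+off*y_,np.c_[xx,-y_,-d])
E
python3 - <<'E'
from h import *
A=cur(); P=wheelpose(-18,77); B=wheelpose(-18,17); C=wheelpose(18,17)
print(P[:3,3],B[:3,3],C[:3,3]); rows(A,P); rows(P,B); rows(B,C); print(arm.read_state()["opening"])
E
```

```text
[451.32595084 119.8559736  256.15011639] [492.09446663 123.37257252 212.26889429] [598.12525543 132.51854582 261.89545979]
7 rows of [-26.2  -2.1  10.8] [-0.19  6.14  0.5 ]
2 rows of [-0. -0. 30.] [-0.  0. -0.]
6 rows of [19.9  0.   1. ] [ 0. -6.  0.]
14.96259653979492
```

>>> carry_out(
  plan=[
    [45,-26.2,-2.1,10.8,-0.2,6.1,0.5],
    [45,-26.2,-2.1,10.8,-0.2,6.1,0.5],
    [45,-26.2,-2.1,10.8,-0.2,6.1,0.5],
    [45,-26.2,-2.1,10.8,-0.2,6.1,0.5],
    [45,-26.2,-2.1,10.8,-0.2,6.1,0.5],
    [45,-26.2,-2.1,10.8,-0.2,6.1,0.5],
    [45,-26.2,-2.1,10.8,-0.2,6.1,0.5],
    [45,0,0,0,0,0,0],
  ],
)

```text
time: 4.18
position: [447.6, 120.2, 252.0]
ee_rot: [3.141, -0.741, 0.086]
wrist_force: [-0.7, -0.3, -3.1]
opening: 38.6
grasp_force: 0.0
```

```bash
python3 - <<'E'
from h import *
d=get_image("wrist"); save(d,"w3.png")
A=cur(); B=wheelpose(-18,17); print(A[:3,3],arm.read_state()["opening"]); rows(A,B,3)
W=cloud(d,True).reshape(-1,3); L=(W-O)@PR
q=L[(L[:,2]>5)&(L[:,2]<16)&(abs(L[:,0])<25)&(abs(L[:,1])<14)]; print(len(q),np.percentile(q,[1,50,99],axis=0).round(1))
q=L[(L[:,2]>8)&(L[:,2]<13)&(L[:,0]>40)&(L[:,0]<90)&(abs(L[:,1])<50)]; print(len(q),np.percentile(q,[1,50,99],axis=0).round(1))
q=L[(abs(L[:,2])<3)&(abs(L[:,0])<80)&(abs(L[:,1])>50)&(abs(L[:,1])<80)]; print(len(q),np.percentile(q,[1,50,99],axis=0).round(1))
E
```

```text
[449.83473694 120.38019656 255.13320143] 38.096506487674176
3 rows of [ 0.8  0.2 20.1] [0.02 0.27 0.01]
1678 [[-15.9  -8.1   5.1]
 [ -0.6  -0.4   9.9]
 [ 14.8   7.8  13.2]]
4467 [[ 57.1 -34.8   8.4]
 [ 67.6   0.2  10.1]
 [ 79.   35.3  12.4]]
20625 [[-56.9 -79.4  -1.9]
 [ 10.6 -50.   -0.4]
 [ 78.4  79.4   1.1]]
```

View pics/w3.png

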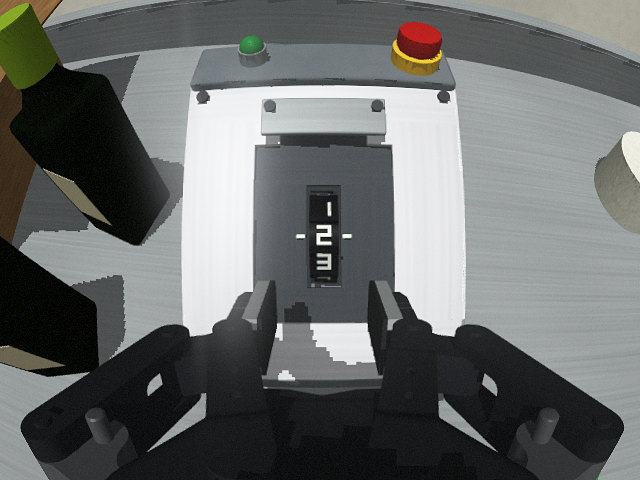

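```bash
python3 - <<'E'
from h import *
def proj(M,P,f,cx,cy):
    c=M[:3,:3]@P+M[:3,3]; x,y,z=c[0],-c[1],-c[2]; r=np.hypot(x,y); t=np.arctan2(r,z); return np.round([cx+f*t*x/r,cy+f*t*y/r])
d=get_image("wrist"); f,cx,cy=d["fx"],d["cx"],d["cy"]
for nm,M in [("w2",np.load("/tmp/w2.npz")["M"]),("w3",d["camera_from_world"])]:
    cam=(np.linalg.inv(M)[:3,3]-O)@PR; print(nm,"cam in panel",cam.round())
    for a in (-36,-18,0,18,36):
        a_=np.radians(a); print(a,proj(M,O+PR@np.r_[25*np.sin(a_),0,25*np.cos(a_)-14],f,cx,cy))
    print("tick",proj(M,O+PR@np.r_[0,14,-4],f,cx,cy))
im=d["img"]; cv2.imwrite("pics/w3c.png",cv2.cvtColor(cv2.resize(im[170:300,270:380],(550,650)),cv2.COLOR_RGB2BGR)[:600])
E
```

```text
w2 cam in panel [157.  -1. 220.]
-36 [314. 228.]
-18 [314. 223.]
0 [314. 216.]
18 [315. 206.]
36 [316. 195.]
tick [296. 203.]
w3 cam in panel [ -7.   1. 213.]
-36 [323. 265.]
-18 [323. 252.]
0 [323. 238.]
18 [323. 224.]
36 [323. 212.]
tick [299. 239.]
```

View pics/w3c.png

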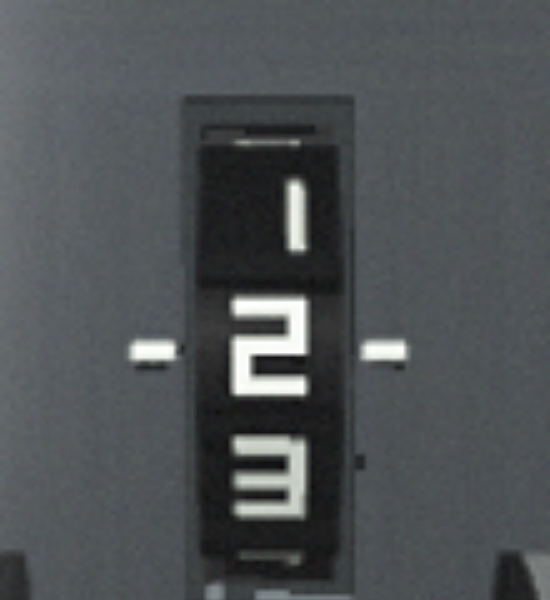

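>>> carry_out(
  plan=[
    [45,0.8,0.2,20,0,0.3,0],
    [45,0.8,0.2,20,0,0.3,0],
    [45,0.8,0.2,20,0,0.3,0],
    [10,0,0,0,0,0,0],
    [10,0,0,0,0,0,0],
    [10,0,0,0,0,0,0],
    [10,0,0,0,0,0,0],
    [10,0,0,0,0,0,0],
  ],
  grip_force=40,
)

```text
time: 4.95
position: [495.2, 123.6, 215.6]
ee_rot: [3.14, -0.755, 0.087]
wrist_force: [29.4, -6.8, -27.2]
opening: 14.4
grasp_force: 39.5
```

```bash
python3 - <<'E'
from h import *
A=cur();s=arm.read_state(); print(s["opening"],s["grasp_force"],s["wrist_force"]); D=np.linalg.inv(A)@wheelpose(-18,17);print(D[:3,3].round(1)); rows(A,wheelpose(18,17),6)
E
```

```text
14.405036698823574 39.540375005453825 [ 29.41481361  -6.80000497 -27.19964049]
[-4.5 -0.   0.3]
6 rows of [19.1  0.   1.3] [ 0.01 -6.04  0.  ]
```

>>> carry_out(
  plan=[
    [10,19,0,1.2,0,-6,0],
    [10,19,0,1.2,0,-6,0],
    [10,19,0,1.2,0,-6,0],
    [10,19,0,1.2,0,-6,0],
    [10,19,0,1.2,0,-6,0],
    [10,19,0,1.2,0,-6,0],
    [10,0,0,0,0,0,0],
    [10,0,0,0,0,0,0],
  ],
)

```text
time: 5.62
position: [597.4, 132.5, 264.0]
ee_rot: [3.14, -0.127, 0.087]
wrist_force: [1.5, -8.0, 0.2]
opening: 14.2
grasp_force: 42.7
```

```bash
python3 - <<'E'
from h import *
A=cur();s=arm.read_state(); print(s["opening"],s["grasp_force"],s["wrist_force"],s["torque"]); D=np.linalg.inv(A)@wheelpose(18,17);print(D[:3,3].round(1)); rows(A,wheelpose(-18,17),6)
d=get_image("wrist"); save(d,"w4.png")
E
```

```text
14.21048007774511 42.69948853645474 [ 1.48306626 -8.02849777  0.23344096] [-1.31880683 -0.25787792 -0.16691277]
[0.4 0.  2.2]
6 rows of [-19.9  -0.    1.4] [0.01 5.95 0.01]
```

View pics/w4.png

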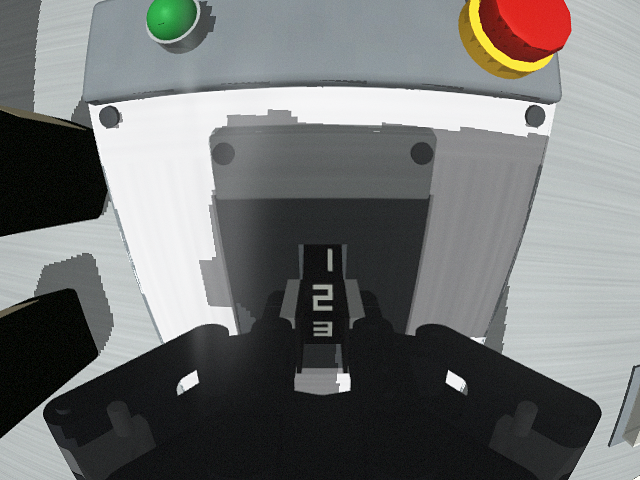

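```bash
cat >> h.py <<'E'
def proj(d,P):
    M=d["camera_from_world"]; c=M[:3,:3]@P+M[:3,3]; x,y,z=c[0],-c[1],-c[2]; r=np.hypot(x,y); t=np.arctan2(r,z); return np.round([d["cx"]+d["fx"]*t*x/r,d["cy"]+d["fx"]*t*y/r])
def digits(d):
    print("cam",((np.linalg.inv(d["camera_from_world"])[:3,3]-O)@PR).round())
    for a in (-36,0,36,72):
        a_=np.radians(a); print(a,proj(d,O+PR@np.r_[25*np.sin(a_),0,25*np.cos(a_)-14]))
E
python3 - <<'E'
from h import *
digits(get_image("wrist"))
E
```

```text
cam [112.   1. 119.]
-36 [322. 338.]
0 [322. 323.]
36 [322. 289.]
72 [322. 253.]
```

>>> carry_out(
  plan=[
    [45,0,0,0,0,0,0],
    [45,0,0,0,0,0,0],
    [45,-19.9,0,1.2,0,6,0],
    [45,-19.9,0,1.2,0,6,0],
    [45,-19.9,0,1.2,0,6,0],
    [45,-19.9,0,1.2,0,6,0],
    [45,-19.9,0,1.2,0,6,0],
    [45,-19.9,0,1.2,0,6,0],
  ],
)

```text
time: 6.38
position: [489.5, 124.1, 212.1]
ee_rot: [3.141, -0.764, 0.088]
wrist_force: [1.5, -0.3, -0.5]
opening: 38.8
grasp_force: 0.0
```

>>> carry_out(
  plan=[
    [45,0,0,0,0,0,0],
    [45,0,0,0,0,0,0],
  ],
)

```text
time: 6.55
position: [490.1, 124.1, 211.2]
ee_rot: [3.141, -0.753, 0.088]
wrist_force: [0.6, 0.2, -0.1]
opening: 38.3
grasp_force: 0.0
```

```bash
python3 - <<'E'
from h import *
A=cur();s=arm.read_state(); print(s["opening"],s["wrist_force"]); rows(A,wheelpose(-18,17),1); rows(A,wheelpose(18,17),6)
E
```

```text
38.346214797384 [ 0.5885916   0.15519325 -0.08171399]
1 rows of [2.1 0.9 0.5] [-0.02 -0.16  0.08]
6 rows of [20.2  0.2  1.1] [ 0.   -6.03  0.01]
```

>>> carry_out(
  plan=[
    [45,2,0.9,0.5,0,-0.2,0],
    [10,0,0,0,0,0,0],
    [10,0,0,0,0,0,0],
    [10,0,0,0,0,0,0],
    [10,0,0,0,0,0,0],
    [10,0,0,0,0,0,0],
  ],
)

```text
time: 7.05
position: [493.2, 123.2, 212.7]
ee_rot: [3.14, -0.754, 0.088]
wrist_force: [-3.0, -7.3, 7.5]
opening: 15.0
grasp_force: 40.6
```

>>> carry_out(
  plan=[
    [10,19.9,0,1,0,-6,0],
    [10,19.9,0,1,0,-6,0],
    [10,19.9,0,1,0,-6,0],
    [10,19.9,0,1,0,-6,0],
    [10,19.9,0,1,0,-6,0],
    [10,19.9,0,1,0,-6,0],
    [10,0,0,0,0,0,0],
    [10,0,0,0,0,0,0],
  ],
)

```text
time: 7.72
position: [598.9, 132.5, 261.0]
ee_rot: [3.14, -0.122, 0.087]
wrist_force: [-4.8, -5.2, -2.6]
opening: 14.3
grasp_force: 46.4
```

>>> carry_out(
  plan=[
    [45,0,0,0,0,0,0],
    [45,0,0,0,0,0,0],
    [45,-19.9,0,1,0,6,0],
    [45,-19.9,0,1,0,6,0],
    [45,-19.9,0,1,0,6,0],
    [45,-19.9,0,1,0,6,0],
    [45,-19.9,0,1,0,6,0],
    [45,-19.9,0,1,0,6,0],
  ],
)

```text
time: 8.38
position: [490.7, 123.4, 213.0]
ee_rot: [3.141, -0.762, 0.088]
wrist_force: [1.2, -0.6, -0.2]
opening: 38.6
grasp_force: 0.0
```

>>> carry_out(
  plan=[
    [45,0,0,0,0,0,0],
    [45,0,0,0,0,0,0],
  ],
)

```text
time: 8.55
position: [491.5, 123.4, 212.2]
ee_rot: [3.141, -0.751, 0.088]
wrist_force: [0.7, -0.1, 0.6]
opening: 38.4
grasp_force: 0.0
```

```bash
python3 - <<'E'
from h import *
A=cur();s=arm.read_state(); print(s["opening"],s["wrist_force"]); rows(A,wheelpose(-18,17),1); rows(A,wheelpose(18,17),6)
d=get_image("wrist"); digits(d)
im=d["img"][90:470,200:440]; cv2.imwrite("pics/w5.png",cv2.cvtColor(im,cv2.COLOR_RGB2BGR))
E
```

```text
38.38739377834668 [ 0.66731259 -0.10059158  0.58095457]
1 rows of [0.5 0.1 0.4] [-0.03 -0.02  0.08]
6 rows of [20.   0.   1.1] [-0.   -6.    0.01]
cam [ 13.   1. 157.]
-36 [323. 324.]
0 [323. 289.]
36 [323. 252.]
72 [323. 232.]
```

View pics/w5.png

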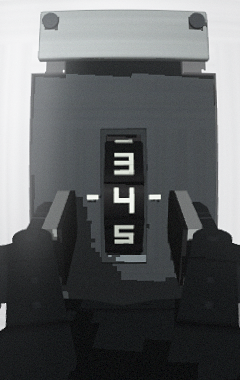

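>>> carry_out(
  plan=[
    [45,0.5,0,0.4,0,0,0],
    [10,0,0,0,0,0,0],
    [10,0,0,0,0,0,0],
    [10,0,0,0,0,0,0],
    [10,0,0,0,0,0,0],
    [10,0,0,0,0,0,0],
  ],
)

```text
time: 9.1
position: [493.3, 123.2, 212.8]
ee_rot: [3.14, -0.754, 0.088]
wrist_force: [-3.4, -6.4, 5.9]
opening: 14.9
grasp_force: 40.5
```

>>> carry_out(
  plan=[
    [10,19.9,0,1,0,-6,0],
    [10,19.9,0,1,0,-6,0],
    [10,19.9,0,1,0,-6,0],
    [10,19.9,0,1,0,-6,0],
    [10,19.9,0,1,0,-6,0],
    [10,19.9,0,1,0,-6,0],
    [10,0,0,0,0,0,0],
    [10,0,0,0,0,0,0],
  ],
)

```text
time: 9.77
position: [599.2, 132.5, 261.2]
ee_rot: [3.14, -0.122, 0.087]
wrist_force: [-4.7, -5.3, -3.9]
opening: 14.6
grasp_force: 46.0
```

>>> carry_out(
  plan=[
    [45,0,0,0,0,0,0],
    [45,0,0,0,0,0,0],
    [45,-19.9,0,1,0,6,0],
    [45,-19.9,0,1,0,6,0],
    [45,-19.9,0,1,0,6,0],
    [45,-19.9,0,1,0,6,0],
    [45,-19.9,0,1,0,6,0],
    [45,-19.9,0,1,0,6,0],
  ],
)

```text
time: 10.43
position: [491.0, 123.5, 213.5]
ee_rot: [3.141, -0.763, 0.088]
wrist_force: [1.4, -0.2, -1.0]
opening: 38.4
grasp_force: 0.0
```

>>> carry_out(
  plan=[
    [45,0.3,0,0.3,0,0,0],
    [45,0,0,0,0,0,0],
    [10,0,0,0,0,0,0],
    [10,0,0,0,0,0,0],
    [10,0,0,0,0,0,0],
    [10,0,0,0,0,0,0],
    [10,0,0,0,0,0,0],
  ],
)

```text
time: 11.02
position: [494.1, 123.3, 214.0]
ee_rot: [3.14, -0.754, 0.088]
wrist_force: [-9.5, -7.2, 11.2]
opening: 14.3
grasp_force: 41.0
```

>>> carry_out(
  plan=[
    [10,19.9,0,1,0,-6,0],
    [10,19.9,0,1,0,-6,0],
    [10,19.9,0,1,0,-6,0],
    [10,19.9,0,1,0,-6,0],
    [10,19.9,0,1,0,-6,0],
    [10,19.9,0,1,0,-6,0],
    [10,0,0,0,0,0,0],
    [10,0,0,0,0,0,0],
  ],
)

```text
time: 11.68
position: [599.9, 132.5, 261.9]
ee_rot: [3.14, -0.12, 0.087]
wrist_force: [-1.6, -4.4, -7.8]
opening: 14.3
grasp_force: 45.2
```

>>> carry_out(
  plan=[
    [45,0,0,0,0,0,0],
    [45,0,0,0,0,0,0],
    [45,0,0,0,0,0,0],
    [45,0,0,-30,0,0,0],
    [45,0,0,-35,0,0,0],
    [45,0,0,-35,0,0,0],
    [45,0,0,0,0,0,0],
    [45,0,0,0,0,0,0],
  ],
)

```text
time: 12.35
position: [586.2, 131.9, 364.9]
ee_rot: [3.141, -0.131, 0.088]
wrist_force: [0.2, -0.7, -0.8]
opening: 38.3
grasp_force: 0.0
```

```bash
python3 - <<'E'
from h import *
d=get_image("wrist"); digits(d); print(cur()[:3,3])
W=cloud(d,True).reshape(-1,3); L=(W-O)@PR
q=L[(L[:,2]>8)&(L[:,2]<13)&(L[:,0]>40)&(L[:,0]<90)&(abs(L[:,1])<50)]; print(len(q),np.percentile(q,[1,50,99],axis=0).round(1), cv2.minAreaRect(q[:,:2].astype(np.float32)))
q=L[(abs(L[:,2]+4)<1.5)&(abs(L[:,0])<75)&(abs(L[:,1])<60)]; print(len(q),np.percentile(q,[1,50,99],axis=0).round(1))
im=cv2.resize(d["img"][90:390,200:440],(480,600)); cv2.imwrite("pics/w6.png",cv2.cvtColor(im,cv2.COLOR_RGB2BGR))
E
```

```text
cam [145.   1. 215.]
-36 [322. 268.]
0 [322. 255.]
36 [322. 233.]
72 [322. 212.]
[586.09929441 131.8246608  362.92307844]
4387 [[ 57.5 -35.3   8.5]
 [ 69.1  -0.1  10.2]
 [ 79.8  35.   12.5]] ((68.52798461914062, -0.14361190795898438), (23.249570846557617, 72.38394165039062), 0.04550507292151451)
11831 [[-50.7 -40.9  -5.4]
 [ 10.5   0.3  -4.3]
 [ 50.6  40.3  -2.8]]
```

View pics/w6.png

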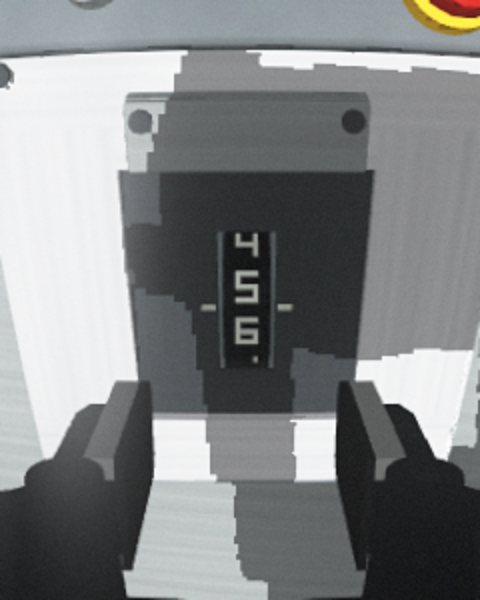

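```bash
cat >> h.py <<'E'
cyaw=np.radians(7.1)
G=T([486.6,-226.7,201],down(cyaw+np.pi/2))
E
python3 - <<'E'
from h import *
A=cur(); P=G.copy(); P[2,3]=310; rows(A,P,15); rows(P,G,3)
from scipy.linalg import expm
D=np.real(logm(np.linalg.inv(A)@P)); print([ (A@expm(D*t))[:3,3].round().tolist() for t in (.2,.4,.6,.8)])
E
```

```text
15 rows of [-25.   12.2   2.1] [ 0.39 -0.38 -6.13]
3 rows of [ 0.  -0.  36.3] [0. 0. 0.]
[[521.0, 82.0, 348.0], [475.0, 13.0, 335.0], [453.0, -66.0, 325.0], [457.0, -149.0, 317.0]]
```

>>> carry_out(
  plan=[
    [55,-25,12.2,2.1,0.4,-0.4,-6.1],
    [55,-25,12.2,2.1,0.4,-0.4,-6.1],
    [55,-25,12.2,2.1,0.4,-0.4,-6.1],
    [55,-25,12.2,2.1,0.4,-0.4,-6.1],
    [55,-25,12.2,2.1,0.4,-0.4,-6.1],
    [55,-25,12.2,2.1,0.4,-0.4,-6.1],
    [55,-25,12.2,2.1,0.4,-0.4,-6.1],
    [55,-25,12.2,2.1,0.4,-0.4,-6.1],
  ],
)

```text
time: 13.07
position: [455.8, -39.5, 326.4]
ee_rot: [3.12, -0.054, 0.947]
wrist_force: [0.9, -0.9, -0.6]
opening: 47.5
grasp_force: 0.0
```

>>> carry_out(
  plan=[
    [55,-25,12.2,2.1,0.4,-0.4,-6.1],
    [55,-25,12.2,2.1,0.4,-0.4,-6.1],
    [55,-25,12.2,2.1,0.4,-0.4,-6.1],
    [55,-25,12.2,2.1,0.4,-0.4,-6.1],
    [55,-25,12.2,2.1,0.4,-0.4,-6.1],
    [55,-25,12.2,2.1,0.4,-0.4,-6.1],
    [55,-25,12.2,2.1,0.4,-0.4,-6.1],
    [55,0,0,0,0,0,0],
  ],
)

```text
time: 13.73
position: [485.7, -230.2, 307.1]
ee_rot: [-3.132, 0.002, 1.692]
wrist_force: [0.6, 0.4, -1.0]
opening: 46.5
grasp_force: 0.0
```

>>> carry_out(
  plan=[
    [55,0,0,0,0,0,0],
    [55,0,0,0,0,0,0],
    [55,0,0,0,0,0,0],
  ],
)

```text
time: 13.98
position: [484.6, -226.1, 308.7]
ee_rot: [-3.133, 0.002, 1.686]
wrist_force: [0.1, 0.1, -0.4]
opening: 47.0
grasp_force: 0.0
```

```bash
python3 - <<'E'
from h import *
d=get_image("wrist"); save(d,"w7.png"); x=cloud(d,True).reshape(-1,3)
near=(np.hypot(x[:,0]-486.6,x[:,1]+226.7)<85)
for lo,hi in [(20,29),(42,50)]:
    p=x[near&(x[:,2]>lo)&(x[:,2]<hi)]
    if len(p)>9: print(len(p),np.median(p,0).round(1),cv2.minAreaRect(p[:,:2].astype(np.float32)))
A=cur(); rows(A,G,4); print(A[:3,3],arm.read_state()["ee_rot"])
E
```

```text
6259 [ 483.1 -225.1   25.6] ((486.79827880859375, -226.36305236816406), (82.09593200683594, 44.77206039428711), 6.584529876708984)
1043 [ 486.5 -225.3   45.5] ((486.73583984375, -226.1395721435547), (10.020007133483887, 43.95684051513672), 6.59259557723999)
4 rows of [-0.2  0.6 27. ] [-0.11  0.03 -0.12]
[ 484.58678547 -226.04257162  308.94837127] [-3.13381596e+00  2.07095348e-03  1.68658141e+00]
```

>>> carry_out(
  plan=[
    [55,-0.2,0.6,27,-0.1,0,0],
    [55,-0.2,0.6,27,-0.1,0,0],
    [55,-0.2,0.6,27,-0.1,0,0],
    [55,-0.2,0.6,27,-0.1,0,0],
    [55,0,0,0,0,0,0],
    [55,0,0,0,0,0,0],
  ],
  grip_force=60,
)

```text
time: 14.53
position: [486.6, -227.0, 200.5]
ee_rot: [-3.14, 0.002, 1.687]
wrist_force: [-0.6, -0.3, -0.0]
opening: 46.7
grasp_force: 0.0
```

>>> carry_out(
  plan=[
    [0,0,0,0,0,0,0],
    [0,0,0,0,0,0,0],
    [0,0,0,0,0,0,0],
    [0,0,0,0,0,0,0],
    [0,0,0,0,0,0,0],
    [0,0,0,0,0,0,0],
  ],
)

```text
time: 15.03
position: [486.9, -227.6, 201.7]
ee_rot: [3.142, 0.003, 1.687]
wrist_force: [-0.9, 1.8, 6.5]
opening: 8.3
grasp_force: 59.9
```

```bash
python3 - <<'E'
from h import *
s=arm.read_state(); print(s["position"],s["ee_rot"],s["opening"],s["grasp_force"],s["wrist_force"])
d=get_image("wrist"); x=cloud(d,True).reshape(-1,3)
near=(np.hypot(x[:,0]-486.6,x[:,1]+226.7)<85)
for lo,hi in [(2.5,6),(20,29)]:
    p=x[near&(x[:,2]>lo)&(x[:,2]<hi)]
    if len(p)>9: print(len(p),np.median(p,0).round(1),cv2.minAreaRect(p[:,:2].astype(np.float32)))
E
```

```text
[ 486.89785172 -227.55890696  201.68346976] [3.14151972e+00 2.70205288e-03 1.68669427e+00] 8.298827464980867 59.87913966178894 [-0.92988428  1.80386478  6.47843119]
10377 [ 498.  -200.1    3.7] ((493.52099609375, -220.194580078125), (114.80823516845703, 66.07915496826172), 6.79801607131958)
11295 [ 484.4 -217.3   25.6] ((487.1701354980469, -225.5758819580078), (82.48973083496094, 43.646812438964844), 6.911158561706543)
```

```bash
cat >> h.py <<'E'
CT=T([0.8,0,201.7],np.array([[0,1,0],[1,0,0],[0,0,-1.]]))  # cover in tool
def coverpose(xt,zt,th,lift=0):  # tool pose so that tab-tip bottom is at xt,zt (panel), near edge raised th deg
    t=np.radians(th); cx=np.cos(t)*x_-np.sin(t)*n_; cz=np.sin(t)*x_+np.cos(t)*n_
    p=O+xt*x_+(zt+lift)*n_-64*cx
    return T(p,np.c_[cx,y_,cz])@np.linalg.inv(CT)
E
python3 - <<'E'
from h import *
A=cur(); U=A.copy(); U[2,3]=370; S0=coverpose(48,-1.5,12,110); S1=coverpose(48,-1.5,12); S2=coverpose(65.5,-1.5,12); S3=coverpose(66,-4.3,0)
for a,b,n in [(A,U,5),(U,S0,14),(S0,S1,6),(S1,S2,4),(S2,S3,6)]: print(b[:3,3].round()); rows(a,b,n)
E
```

```text
[ 487. -228.  370.]
5 rows of [ -0.1   0.  -33.7] [0. 0. 0.]
[506. 124. 387.]
14 rows of [24.8  4.  -0.8] [-0.93 -0.    0.12]
[552. 128. 287.]
6 rows of [-0.   3.8 17.9] [ 0. -0. -0.]
[568. 129. 294.]
4 rows of [-0.   4.3 -0.9] [ 0. -0. -0.]
[534. 126. 266.]
6 rows of [-0.  -6.9  2.8] [-2. -0.  0.]
```

>>> carry_out(
  plan=[
    [0,0,0,-15,0,0,0],
    [0,0,0,-30,0,0,0],
    [0,0,0,-35,0,0,0],
    [0,0,0,-35,0,0,0],
    [0,0,0,-35,0,0,0],
    [0,0,0,-18,0,0,0],
  ],
)

```text
time: 15.58
position: [486.8, -227.1, 373.4]
ee_rot: [3.139, 0.005, 1.687]
wrist_force: [-0.1, -0.2, -1.1]
opening: 8.5
grasp_force: 58.8
```

>>> carry_out(
  plan=[
    [0,24.8,4,-0.8,-0.93,0,0.1],
    [0,24.8,4,-0.8,-0.93,0,0.1],
    [0,24.8,4,-0.8,-0.93,0,0.1],
    [0,24.8,4,-0.8,-0.93,0,0.1],
    [0,24.8,4,-0.8,-0.93,0,0.1],
    [0,24.8,4,-0.8,-0.93,0,0.1],
    [0,24.8,4,-0.8,-0.93,0,0.1],
  ],
)

```text
time: 16.17
position: [494.9, -50.4, 375.7]
ee_rot: [3.028, 0.001, 1.674]
wrist_force: [0.7, 0.2, -1.7]
opening: 8.5
grasp_force: 58.8
```

>>> carry_out(
  plan=[
    [0,24.8,4,-0.8,-0.93,0,0.1],
    [0,24.8,4,-0.8,-0.93,0,0.1],
    [0,24.8,4,-0.8,-0.93,0,0.1],
    [0,24.8,4,-0.8,-0.93,0,0.1],
    [0,24.8,4,-0.8,-0.93,0,0.1],
    [0,24.8,4,-0.8,-0.93,0,0.1],
    [0,24.8,4,-0.8,-0.93,0,0.1],
  ],
)

```text
time: 16.75
position: [504.3, 125.0, 385.6]
ee_rot: [2.914, -0.001, 1.662]
wrist_force: [0.5, -0.5, -1.0]
opening: 8.6
grasp_force: 58.8
```

>>> carry_out(
  plan=[
    [0,0,0,0,0,0,0],
    [0,0,0,0,0,0,0],
    [0,0,0,0,0,0,0],
    [0,0,0,0,0,0,0],
  ],
)

```text
time: 17.08
position: [504.7, 123.1, 385.4]
ee_rot: [2.916, -0.0, 1.662]
wrist_force: [0.2, 0.7, -0.9]
opening: 8.2
grasp_force: 58.8
```

```bash
python3 - <<'E'
from h import *
s=arm.read_state(); print(s["position"],s["opening"],s["grasp_force"],s["wrist_force"],s["torque"])
A=cur(); rows(A,coverpose(48,-1.5,12,20),5)
d=get_image("wrist"); save(d,"w8.png"); W=cloud(d,True).reshape(-1,3)
L=(np.linalg.inv(A@CT)@np.c_[W,np.ones(len(W))].T).T[:,:3]  # cover frame
for lo,hi in [(1,6),(23,29)]:
    q=L[(L[:,2]>lo)&(L[:,2]<hi)&(abs(L[:,0])<75)&(abs(L[:,1])<50)]
    if len(q)>20: print(len(q),np.percentile(q,[1,50,99],axis=0).round(1),cv2.minAreaRect(q[:,:2].astype(np.float32)))
q=L[(abs(L[:,0])<35)&(abs(L[:,0])>12)&(abs(L[:,1])<18)&(abs(L[:,2]-26)<6)]; print(np.linalg.lstsq(np.c_[q[:,:2],np.ones(len(q))],q[:,2],rcond=None)[0].round(3))
q=L[(abs(L[:,0])<48)&(L[:,1]>24)&(L[:,1]<37)&(abs(L[:,2]-4)<4)]; print(len(q),np.linalg.lstsq(np.c_[q[:,:2],np.ones(len(q))],q[:,2],rcond=None)[0].round(3))
E
```

```text
[504.66204269 123.0934171  385.37319331] 8.20880835591565 58.78141164779663 [ 0.17125725  0.67583908 -0.93471075] [-0.07850454  0.12038352 -0.02697708]
5 rows of [ 0.1  4.  17.4] [-0.01 -0.02  0.05]
10916 [[-49.1 -20.9   1.7]
 [ 14.6  27.2   3.5]
 [ 63.8  38.9   5.1]] ((7.582347869873047, 6.271541595458984), (65.9117431640625, 115.10910034179688), 89.9382095336914)
10969 [[-39.9 -17.8  23.8]
 [ -0.3   9.6  25.5]
 [ 40.8  23.1  27. ]] ((0.4649238586425781, 1.6961498260498047), (43.49924850463867, 82.68873596191406), 89.99579620361328)
[-1.0000e-03  0.0000e+00  2.5528e+01]
5593 [-0.000e+00  2.000e-03  3.483e+00]
```

View pics/w8.png

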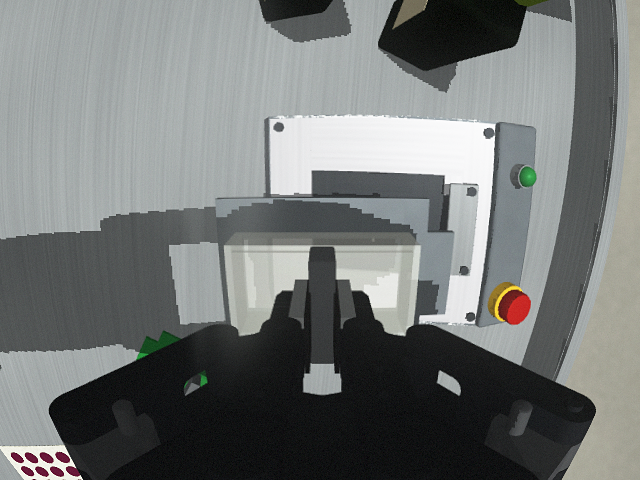

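>>> carry_out(
  plan=[
    [0,-0.1,4,17.4,0,0,0],
    [0,-0.1,4,17.4,0,0,0],
    [0,-0.1,4,17.4,0,0,0],
    [0,-0.1,4,17.4,0,0,0],
    [0,-0.1,4,17.4,0,0,0],
    [0,0,0,0,0,0,0],
    [0,0,0,0,0,0,0],
    [0,0,0,0,0,0,0],
  ],
)

```text
time: 17.8
position: [543.6, 126.5, 306.2]
ee_rot: [2.914, -0.0, 1.662]
wrist_force: [0.3, -0.5, -1.4]
opening: 8.8
grasp_force: 58.7
```

```bash
sed -i 's/CT=T(\[0.8,/CT=T([1.6,/' h.py; python3 - <<'E'
from h import *
A=cur(); S1=coverpose(48,-1.5,12);print(arm.read_state()["wrist_force"]); rows(A,S1,3); rows(S1,coverpose(65.5,-1.5,12),5)
E
```

```text
[ 0.28312464 -0.49132098 -1.3740699 ]
3 rows of [-0.1  1.3  6.8] [ 0.01 -0.03  0.09]
5 rows of [-0.   3.4 -0.7] [ 0. -0. -0.]
```

>>> carry_out(
  plan=[
    [0,-0.1,1.3,6.8,0,0,0.1],
    [0,-0.1,1.3,6.8,0,0,0.1],
    [0,-0.1,1.3,6.8,0,0,0.1],
    [0,0,0,0,0,0,0],
    [0,0,0,0,0,0,0],
    [0,0,0,0,0,0,0],
  ],
)

```text
time: 18.3
position: [552.0, 127.4, 286.2]
ee_rot: [2.915, -0.002, 1.657]
wrist_force: [0.8, -0.6, -0.8]
opening: 8.6
grasp_force: 58.8
```

```bash
python3 - <<'E'
from h import *
A=cur(); print(arm.read_state()["wrist_force"],arm.read_state()["torque"]); rows(A,coverpose(48,-1.5,12),1); rows(A,coverpose(65.5,-1.5,12),5)
E
```

```text
[ 0.75922384 -0.58963706 -0.81725768] [-0.02716234  0.14891339  0.07668379]
1 rows of [-0.4  0.3 -0.8] [-0.04 -0.1   0.01]
5 rows of [-0.1  3.5 -0.9] [-0.01 -0.02  0.  ]
```

>>> carry_out(
  plan=[
    [0,-0.1,3.5,-0.9,0,0,0],
    [0,-0.1,3.5,-0.9,0,0,0],
    [0,-0.1,3.5,-0.9,0,0,0],
    [0,-0.1,3.5,-0.9,0,0,0],
    [0,-0.1,3.5,-0.9,0,0,0],
    [0,0,0,0,0,0,0],
    [0,0,0,0,0,0,0],
    [0,0,0,0,0,0,0],
  ],
)

```text
time: 18.97
position: [567.9, 128.2, 294.4]
ee_rot: [2.915, -0.002, 1.657]
wrist_force: [0.1, 0.9, -1.5]
opening: 8.8
grasp_force: 58.8
```

```bash
python3 - <<'E'
from h import *
A=cur(); s=arm.read_state();print(s["wrist_force"],s["torque"],s["opening"],s["grasp_force"]); rows(A,coverpose(65.5,-1.5,12),1); rows(A,coverpose(65.8,-3.6,0),8)
d=get_image("wrist"); W=cloud(d,True).reshape(-1,3)
for nm,Mx in [("cover",A@CT),("panel",T(O,PR))]:
    L=(np.linalg.inv(Mx)@np.c_[W,np.ones(len(W))].T).T[:,:3]
    if nm=="cover":
        q=L[(L[:,2]>1)&(L[:,2]<6)&(abs(L[:,0])<47)&(abs(L[:,1])<50)]; print(len(q),np.percentile(q,[1,50,99],axis=0).round(1)); 
        q=L[(abs(L[:,0])<35)&(abs(L[:,0])>12)&(abs(L[:,1])<18)&(abs(L[:,2]-26)<6)]; print(np.linalg.lstsq(np.c_[q[:,:2],np.ones(len(q))],q[:,2],rcond=None)[0].round(3))
    else:
        q=L[(L[:,2]>8)&(L[:,2]<13)&(L[:,0]>50)&(L[:,0]<90)&(abs(L[:,1])<50)]; print(len(q),np.percentile(q,[1,50,99],axis=0).round(1))
E
```

```text
[ 0.10258307  0.9095091  -1.47843951] [-0.02094825  0.15915244 -0.00456542] 8.811081646170047 58.82377088069916
1 rows of [ 0.1 -0.  -0.1] [-0.04 -0.1   0.01]
8 rows of [ 0.  -5.2  2. ] [-1.5  -0.01  0.  ]
7354 [[-46.6  19.    1.7]
 [ -0.4  30.    3.5]
 [ 46.2  38.2   5.2]]
[-1.0000e-03  2.0000e-03  2.5493e+01]
5628 [[ 57.4 -28.    8.5]
 [ 68.4   6.9  10.2]
 [ 79.4  35.8  12.3]]
```

>>> carry_out(
  plan=[
    [0,0,-5.2,2,-1.5,0,0],
    [0,0,-5.2,2,-1.5,0,0],
    [0,0,-5.2,2,-1.5,0,0],
    [0,0,-5.2,2,-1.5,0,0],
    [0,0,-5.2,2,-1.5,0,0],
    [0,0,-5.2,2,-1.5,0,0],
    [0,0,0,0,0,0,0],
    [0,0,0,0,0,0,0],
  ],
)

```text
time: 19.68
position: [541.5, 126.0, 274.1]
ee_rot: [2.759, -0.002, 1.657]
wrist_force: [0.4, -0.7, -1.4]
opening: 8.6
grasp_force: 58.8
```

```bash
python3 - <<'E'
from h import *
A=cur(); s=arm.read_state();print(s["wrist_force"],s["torque"]); rows(A,coverpose(65.8,-3.6,0),3); C=np.linalg.inv(T(O,PR))@A@CT; print(C.round(2))
E
```

```text
[ 0.39390882 -0.72330281 -1.39572842] [-0.04907612  0.2819615  -0.00926566]
3 rows of [ 0.  -3.4  1.4] [-1.02 -0.03 -0.  ]
[[ 1.    0.    0.05  1.43]
 [-0.    1.   -0.    0.29]
 [-0.05  0.    1.    0.44]
 [ 0.    0.    0.    1.  ]]
```

>>> carry_out(
  plan=[
    [0,0,-3.4,1.4,-1,0,0],
    [0,0,-3.4,1.4,-1,0,0],
    [0,0,-3.4,1.4,-1,0,0],
    [0,0,0,0,0,0,0],
    [0,0,0,0,0,0,0],
  ],
)

```text
time: 20.1
position: [534.2, 125.3, 266.6]
ee_rot: [2.706, -0.002, 1.657]
wrist_force: [-0.3, 0.4, -1.7]
opening: 8.4
grasp_force: 59.0
```

```bash
python3 - <<'E'
from h import *
A=cur(); s=arm.read_state();print(s["wrist_force"],s["torque"]); C=np.linalg.inv(T(O,PR))@A@CT; print(C.round(3))
E
```

```text
[-0.29413664  0.40257607 -1.66124333] [0.04810131 0.37496415 0.02147268]
[[ 1.000e+00  0.000e+00  1.000e-03  2.232e+00]
 [-0.000e+00  1.000e+00 -2.000e-03  2.590e-01]
 [-1.000e-03  2.000e-03  1.000e+00 -3.591e+00]
 [ 0.000e+00  0.000e+00  0.000e+00  1.000e+00]]
```

>>> carry_out(
  plan=[
    [0,0,0,0.4,0,0,0],
    [0,0,0,0.4,0,0,0],
    [0,0,0,0,0,0,0],
    [0,0,0,0,0,0,0],
  ],
)

```text
time: 20.43
position: [534.3, 125.4, 266.4]
ee_rot: [2.706, -0.002, 1.658]
wrist_force: [-16.1, -1.9, 14.3]
opening: 8.5
grasp_force: 61.8
```

>>> carry_out(
  plan=[
    [0,0,0,0.5,0,0,0],
    [0,0,0,0,0,0,0],
    [0,0,0,0,0,0,0],
  ],
)

```text
time: 20.68
position: [534.3, 125.4, 266.4]
ee_rot: [2.706, -0.001, 1.658]
wrist_force: [-25.0, -2.7, 23.6]
opening: 8.4
grasp_force: 63.5
```

>>> carry_out(
  plan=[
    [0,0,0,-0.6,0,0,0],
    [0,0,0,0,0,0,0],
    [35,0,0,0,0,0,0],
    [35,0,0,0,0,0,0],
    [35,0,0,0,0,0,0],
    [35,0,0,0,0,0,0],
  ],
)

```text
time: 21.18
position: [534.4, 125.3, 265.6]
ee_rot: [2.706, -0.002, 1.657]
wrist_force: [0.6, 0.1, 0.2]
opening: 29.9
grasp_force: 0.0
```

>>> carry_out(
  plan=[
    [35,0,0,-15,0,0,0],
    [35,0,0,-30,0,0,0],
    [35,0,0,-35,0,0,0],
    [35,0,0,-35,0,0,0],
    [35,0,0,0,0,0,0],
    [35,0,0,0,0,0,0],
    [35,0,0,0,0,0,0],
  ],
)

```text
time: 21.77
position: [485.9, 121.0, 369.6]
ee_rot: [2.706, -0.002, 1.657]
wrist_force: [0.4, -0.4, 0.1]
opening: 29.4
grasp_force: 0.0
```

```bash
python3 - <<'E'
from h import *
s=arm.read_state();print(s["position"],s["wrist_force"],s["opening"])
d=get_image("wrist"); save(d,"w9.png"); W=cloud(d,True).reshape(-1,3); L=(W-O)@PR; C=d["img"].reshape(-1,3)
for lo,hi in [(-3,3),(19,24.5),(38,46)]:
    q=L[(L[:,2]>lo)&(L[:,2]<hi)&(abs(L[:,0])<45)&(abs(L[:,1])<24 if lo>0 else abs(L[:,1])<36)&(1 if lo>0 else abs(L[:,1])>26)]
    if len(q)>20: print(lo,len(q),np.percentile(q,[1,50,99],axis=0).round(1),np.linalg.lstsq(np.c_[q[:,:2],np.ones(len(q))],q[:,2],rcond=None)[0].round(3))
E
```

```text
[485.86125878 120.95742847 369.57463998] [ 0.44485839 -0.39933453  0.12859278] 29.440380353197387
-3 2263 [[-44.2 -35.9  -2. ]
 [ -1.6  28.4  -0.3]
 [ 44.1  35.9   1.3]] [-0.    -0.    -0.304]
19 307200 [[-286.5  218.9   37.6]
 [-286.1  218.9   39.2]
 [-286.1  219.4   39.2]] [-5.396 -6.874  0.073]
38 307200 [[-286.1  218.9   39.2]
 [-286.1  218.9   39.2]
 [-286.1  218.9   39.2]] [-5.396 -6.874  0.073]
```

View pics/w9.png

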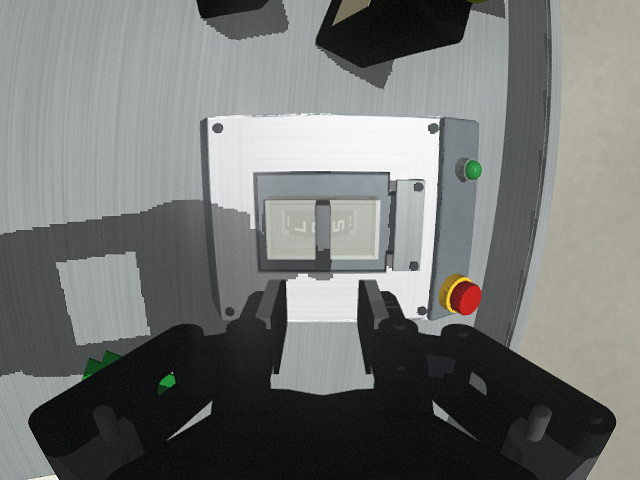

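```bash
python3 -c "
from cell import order
print(order.finish_job())"
```

```text
the job is handed in; nothing more can be done
None
```

The wheel was set to 6, and the clear cover was tucked under the lip, swung down flat and flush in its pocket and let go. The bottles and reel were not touched, and the job was handed in at about 22 s.

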